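# Bolt the sample fork into its display rack

### The job

Secure the sample fork in the wooden display rack so that customers cannot carry it off: lay it right way up and centred along the rack, flat in both notches, first drawing back any bolt that covers a notch, and then slide both bolts fully home across it into their keepers. Leave the spoon, the plate with its bowl and the pepper mill where they are.

Things in the scene. Friction and masses are not known exactly. Their poses are not given: they have to be found in the camera images.
- rack: fixed wooden display rack. Origin: centre of the underside of its base board (112 x 212 x 12 mm along x, y, z; z up). Two wooden rails, 22 mm thick, run along its y at x = +40 (far) and -40 mm (near), with a gap of 58 mm between, open down to the board. Each has a notch across its middle and a steel barrel bolt on top. A fork laid along the rack's x bridges both notches
- far_notch (a point): centre of the far notch's floor: rack x = +40, y = 0, z = 55 mm. The notch is 30 mm wide (y from -15 to +15), its walls rise to z = 69 mm. Bolt (rod 12 mm in diameter, axis at z = 77 mm) in a U channel from y = -105 to -15 mm, strap at y = -36 to -20; its keeper, a steel loop, at y = +17 to +33 mm. Strap and keeper are 87 mm high
- near_notch (a point): the same for the near notch: rack x = -40, y = 0, z = 55 mm; all is turned by 180 degrees, so its bolt lies at y = +15 to +105 mm and its keeper at y = -17 to -33 mm
- far_bolt (a joint): travel of the far rail's bolt in m: 0 = fully drawn back (tip 3 mm clear of the notch), 0.046 = fully home in the keeper; grows as it slides along the rack's +y. From about 0.003 its tip reaches into the notch. About 2 N of friction; stays where it is left
- near_bolt (a joint): the same for the near rail's bolt, which slides home along the rack's -y
- far_bolt_knob (a point): centre of the top of the far bolt's upright steel knob (15 mm in diameter at the top, 12 mm at its foot), at z = 111 mm on the rack; the knob rises 24 mm clear above strap and keeper. At joint value v it stands at rack x = +40 mm, y = -91 mm + v
- near_bolt_knob (a point): the same for the near bolt: rack x = -40 mm, y = +91 mm - v
- fork: loose table fork with a gilt handle, lying beside the plate, 183 mm long, 18 mm wide for grasping (23 mm at most), 12 mm thick, 48 g. Origin: centre of its underside; x along its length, z up. Which side of the plate it lies on varies; it may be laid in the rack either way round
- spoon: loose spoon with a gilt handle, 193 x 41 x 16 mm, on the other side of the plate; not to be moved. Origin: centre of its underside, x along it
- plate: loose white plate with a gold rim, 207 mm across, 21 mm high, between fork and spoon; not to be moved. Origin: centre of its underside
- bowl: loose white bowl with a gold rim standing on that plate, 130 mm across, rim about 69 mm above the table; not to be moved. Origin: centre of its underside
- mill: loose turned wooden pepper mill, 56 mm across, 163 mm high, standing beside the rack at its -x, -y corner; not to be moved or upset. Origin: centre of its underside

How it is judged (in metres and radians):
On the way, in this order (a step that is already met when the one before it is completed fails the run):
1. the fork lies flat and centred in both notches of the rack (x of fork in the frame of rack between -0.025 and 0.025 m and y of fork in the frame of rack between -0.01 and 0.01 m and z of fork in the frame of rack between 0.051 and 0.059 m and angle between the x axis of fork and the x axis of rack, either way round below 0.15 rad and angle between fork's own z axis and vertical below 0.08 rad), for 0.2 s.
2. both bolts are fully home over the fork (value of joint each of far_bolt, near_bolt above 0.042 m), for 0.2 s.
At the end, for the whole second after the job is handed in: The fork rests right way up in both notches (its underside 51 to 59 mm above the rack's underside, centre within 25 mm of the rack's centre lengthwise and 10 mm sideways, flat within 0.08 rad, along the rack within 0.15 rad, at rest), and both bolts are home (joints above 42 of 46 mm) (all of step 1 and all of step 2 and linear speed of fork below 0.02 m/s); the robot touches nothing.
It fails at once if spoon moved by more than 30 mm (distance of spoon from where it was at the start of the episode above 0.03 m).
It fails at once if plate moved by more than 30 mm (distance of plate from where it was at the start of the episode above 0.03 m).
It fails at once if bowl moved by more than 30 mm (distance of bowl from where it was at the start of the episode above 0.03 m).
It fails at once if mill moved by more than 30 mm (distance of mill from where it was at the start of the episode above 0.03 m).
It fails at once if the pepper mill is tipped (angle between mill's own z axis and vertical above 0.4 rad).
It also fails if it takes over 64 s, if anything falls off the work surface, if the arm or the gripper's body presses on something with over 40 N, if the wrist force passes 120 N, or if a joint passes its speed limit or range.

### The arm

A 6-joint arm with a two-finger parallel gripper is mounted at the origin on the work surface; the furniture and walls round the work are solid. World frame = base frame: x ahead of the robot, y to its left, z up, the work surface at z = 0. Lengths are in mm, angles in rad, forces in N, time in s.
With the tool pointing down it reaches from about 275 to 750 mm from the base axis. Payload 10.2 kg.
Tool frame: the origin (TCP) lies midway between the tips of the shut fingers; the grasp point (between the pads) lies 19 mm behind it; z points along the fingers, y is the line along which they close (so a half turn about z gives the same grasp; the last joint's range is limited). The gripper opens to 85 mm and grips with 20 to 120 N. Pads are 22 mm wide; open, the fingers measure 114 mm over their backs; the gripper's body (76 mm by 85 mm) begins 54 mm behind the grasp point. The pads swing forward as they close: fully open they stand 13 mm farther back than shut.
Start: joints at [0.891, 0.313, 1.498, -0, 1.331, -0.223], TCP at [231.579, 471.171, 231.294] pointing down, gripper open.
Joint ranges: [-2.94, 2.94], [-0.97, 2.17], [0.19, 2.56], [-1.23, 4.37], [0.02, 3.11], [-2.88, 2.88]. Speed limits (rad/s): [2.39, 2.39, 3.01, 3.14, 3.14, 3.14].

### API

Orientations are given as a unit quaternion [w, x, y, z].
In Python, from rig import ctrl gives the robot as it stands.
- The arm moves only by the tool send_rows, never from a script. Its argument "targets" is a list of rows, each a list of 7 numbers: the closure, from -1 (fully open) to 1 (shut), so that 0 is half open, then the shift along the tool's x, y, z in m, then the turn, a rotation vector about the tool's x, y, z in rad. In form: [[claw, dx, dy, dz, ax, ay, az], ...]. A call has exactly 10 rows; each row shifts and turns the commanded pose from where the row before left it, along the tool's axes as they then stand; what a row does not reach is not made up. A row lasts 1/8 s, in which the tool goes at most 62.5 mm and 10.7 degrees, less where a joint would pass 70% of its speed; a pose out of reach is approached as far as the arm can. A call with a gripper value outside its range is refused whole. The fingers move at their own pace and stop on an object; "squeeze" is the grip in N (left out, the last holds). Time passes only in rows, so rows that do not move let the fingers close, or fill a call up. It gives the time, the measured TCP pose, the force, the opening and the grip force at its end, in the units of the state.
- ctrl.sense(): the state, without advancing time (a new reading comes with each control period).
- ctrl.capture(name): name is "scene" or "top" or "wrist"; returns a dict with "img" (384x512x3 uint8, red, green, blue), "camera_matrix" (3x3 intrinsics, pixels), "R" (3x3) and "t" (3): a world point X has camera coordinates R X + t. Camera axes: x right, y down, z forward; pixel columns grow to the right and rows downward; lengths in mm; the calibration is good to about 2 mm. A picture is of the moment at which its call begins. There is no depth.
- ctrl.finish_job(): hands the job in; it is judged then, once.
Trained networks look in a picture, given as the dict that the camera call returned (one of the last four; its "shot" number tells which), for a name from the list of things; names that differ only in an ending like _2 or _b are one class to them, and where a whole thing is asked for, a point or a joint stands for the part that bears it (a point fixed in the world has none). Each returns a list of dicts, best first, with "score" (0 to 1); they miss things now and then, are a little off and sometimes report something else, mostly with a low value. They report only what shows in the picture. A call takes as long as a camera call.
- ctrl.boxes_of(query, picture): "extent" ([left, top, width, height] in pixels, round what is visible of it).
- ctrl.landmark_of(query, picture): "point" ([column, row] in pixels: a listed point, or the origin of a listed thing).
The state is a dict: "time_s": time; "joints": joint angles; "dq": joint speeds; "tau": joint torques, N m; "eef_pos": TCP position; "ee_rot": TCP orientation; "force": force on the tool from outside, world axes, zero at the start; "wrist_torque": the same for the moment, N m; "grip_width": opening from 0.0 (shut) to 1.0 (fully open); "grip_force": force on a finger pad.
Only numpy, scipy, OpenCV 4.12 (cv2) and the standard library are available. Lean on these libraries where they do the work, as an engineer would, in place of code of your own. Each camera call takes 0.05 s, during which the arm holds its last target. There are 200 camera calls.

## Working session

There is one attempt and no reset: what is moved stays moved. The work goes in short steps, Python scripts to look and compute and a tool call to move; the robot and the scene stay as the last step left them, time stands still between calls to the robot, and variables do not carry over. Pictures are saved under pics/ and viewed, at most 10 in all, crops included, and the job is handed in when it is done.

Besides the shell and the picture viewer there is one more tool, called after ">>>" as name([rows], argument=value, ...), one row to a line, values as JSON. send_rows: Moves the arm, as the interface text tells. Its arguments: {"type":"object","properties":{"targets":{"type":"array"},"squeeze":{"type":"number"}},"required":["targets"]}

```bash
ls; mkdir -p pics; cat > h.py <<'E'
import numpy as np, cv2
from rig import ctrl
from scipy.spatial.transform import Rotation as Ro
def ray(c,p):
    K=np.array(c["camera_matrix"]);R=np.array(c["R"]);t=np.array(c["t"])
    d=R.T@np.linalg.solve(K,[p[0],p[1],1.]);return -R.T@t,d
def at_z(c,p,z):
    o,d=ray(c,p);return o+d*(z-o[2])/d[2]
def proj(c,X):
    x=np.array(c["R"])@np.array(X,float)+np.array(c["t"]);x=np.array(c["camera_matrix"])@x;return x[:2]/x[2]
def save(c,n,crop=None):
    im=c["img"][:,:,::-1]
    if crop: im=cv2.resize(im[crop[1]:crop[3],crop[0]:crop[2]],None,fx=crop[4],fy=crop[4],interpolation=cv2.INTER_CUBIC)
    cv2.imwrite("pics/"+n,im)
E
python3 - <<'E'
from h import *
a={n:ctrl.capture(n) for n in("top","scene")}
Z=dict(rack=0,far_notch=55,near_notch=55,far_bolt_knob=111,near_bolt_knob=111,fork=0,spoon=0,plate=0,bowl=10,mill=0)
for n,c in a.items():
    for q,z in Z.items():
        L=ctrl.landmark_of(q,c);
        for l in L[:2]: print(n,q,np.round(l["point"]),round(l["score"],2),np.round(at_z(c,l["point"],z)))
im=np.hstack([a[n]["img"][:,:,::-1] for n in a]); cv2.imwrite("pics/a.png",cv2.resize(im,(800,300)))
save(a["top"],"top.png",(0,0,512,384,1.5))
print(ctrl.sense())
E
```

```text
pics
top rack [185. 176.] 0.76 [474. 206.   0.]
top rack [288. 181.] 0.27 [461. -96.   0.]
top far_notch [186. 159.] 0.85 [514. 193.  55.]
top near_notch [176. 186.] 0.62 [437. 220.  55.]
top far_bolt_knob [205. 161.] 0.5 [498. 132. 111.]
top near_bolt_knob [139. 171.] 0.71 [467. 306. 111.]
top fork [380. 161.] 0.77 [ 522. -364.    0.]
top fork [143. 173.] 0.16 [482. 328.   0.]
top spoon [288. 184.] 0.72 [454. -97.   0.]
top bowl [332. 173.] 0.74 [ 486. -221.   10.]
top mill [185. 175.] 0.69 [476. 205.   0.]
top mill [224. 208.] 0.66 [379.  88.   0.]
scene rack [192. 181.] 0.64 [488. 218.   0.]
scene rack [329. 225.] 0.38 [ 489. -220.    0.]
scene far_notch [201. 166.] 0.7 [507. 190.  55.]
scene far_notch [280. 220.] 0.39 [ 398. -117.   55.]
scene near_notch [177. 176.] 0.61 [434. 226.  55.]
scene far_bolt_knob [214. 160.] 0.55 [484. 125. 111.]
scene near_bolt_knob [157. 149.] 0.63 [458. 304. 111.]
scene fork [385. 239.] 0.62 [ 502. -365.   -0.]
scene fork [212. 158.] 0.36 [617. 223.   0.]
scene spoon [283. 219.] 0.81 [ 456. -100.   -0.]
scene plate [333. 222.] 0.76 [ 504. -227.    0.]
scene mill [192. 184.] 0.62 [477. 209.   0.]
scene mill [213. 219.] 0.56 [373.  72.   0.]
{'time_s': 1.1, 'joints': array([ 8.90621361e-01,  3.12905149e-01,  1.49767397e+00, -2.69173686e-05,
        1.33101476e+00, -2.23374210e-01]), 'dq': array([-4.70089675e-04,  5.17306465e-04,  8.80976940e-04, -7.93720635e-05,
       -1.14006074e-03, -1.05847111e-03]), 'tau': array([-4.78621569e-04, -4.12167692e+01, -2.59890693e+01, -2.35749621e-04,
        6.72285223e-04,  2.37811741e-05]), 'eef_pos': array([231.5783569 , 471.17691685, 231.30134811]), 'ee_rot': array([ 1.14940662e-05,  2.26416621e-01,  9.74030551e-01, -6.25962090e-06]), 'force': array([ 0.14554361, -0.09461013,  0.55075461]), 'wrist_torque': array([-0.03578179,  0.01217351,  0.01780123]), 'grip_force': 0.0, 'grip_width': 0.9964799791749068}
```

View pics/top.png

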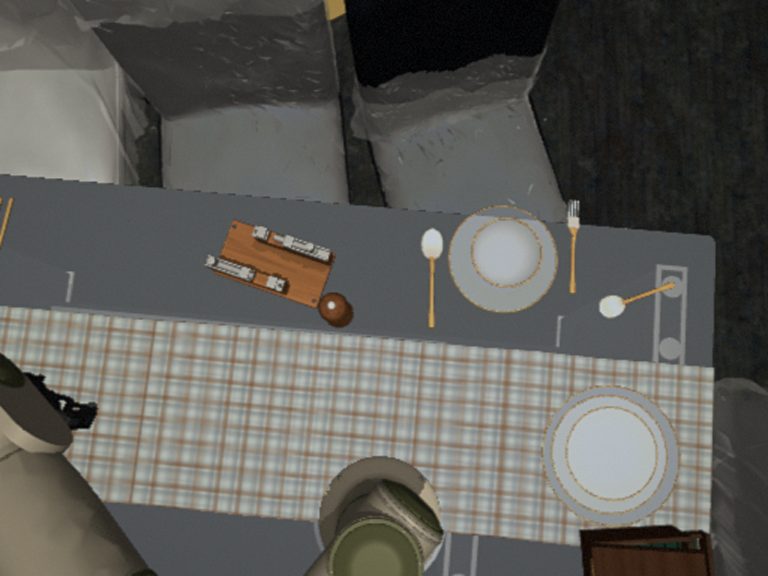

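View pics/a.png

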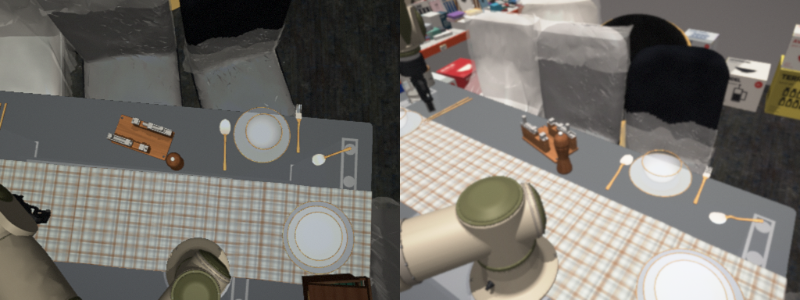

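Top view shows the rack at about (275,262) in the enlarged picture, with the mill at (335,310). The fork is right of the plate at (573,245), tines away from the robot, and the spoon is left of the plate. I'll move above the rack for a closer look.

```bash
cat >> h.py <<'E'
def plan(P,yaw,pt=None):
    """total shift in current tool axes, then turn; yaw = world angle of tool y, tool down"""
    s=ctrl.sense();q=s["ee_rot"];R0=Ro.from_quat([q[1],q[2],q[3],q[0]])
    y=np.array([np.cos(yaw),np.sin(yaw),0]);z=np.array([0,0,-1.]);R1=Ro.from_matrix(np.c_[np.cross(y,z),y,z])
    d=R0.inv().apply(np.array(P)-s["eef_pos"])/1000; r=(R0.inv()*R1).as_rotvec()
    print("shift",np.round(d,4),"turn",np.round(r,3),"t",s["time_s"],"pos",np.round(s["eef_pos"],1))
E
python3 - <<'E'
from h import *
plan([440,200,300],np.radians(72))
E
```

```text
shift [-0.3067 -0.1514 -0.0687] turn [-0.     0.    -0.143] t 1.1 pos [231.6 471.2 231.3]
```

>>> send_rows([
  [-1,-0.044,-0.0216,-0.0098,0,0,0],
  [-1,-0.044,-0.0216,-0.0098,0,0,0],
  [-1,-0.044,-0.0216,-0.0098,0,0,0],
  [-1,-0.044,-0.0216,-0.0098,0,0,0],
  [-1,-0.044,-0.0216,-0.0098,0,0,0],
  [-1,-0.044,-0.0216,-0.0098,0,0,0],
  [-1,-0.044,-0.0216,-0.0098,0,0,0],
  [0,0,0,0,0,0,-0.143],
  [0,0,0,0,0,0,0],
  [0,0,0,0,0,0,0],
])

```text
time_s: 2.35
eef_pos: [441.0, 200.0, 299.9]
ee_rot: [-0.0, 0.157, 0.988, 0.0]
force: [-0.5, -0.1, -1.5]
grip_width: 0.503
grip_force: 0.0
```

```bash
python3 - <<'E'
from h import *
c=ctrl.capture("wrist")
Z=dict(rack=0,far_notch=55,near_notch=55,far_bolt_knob=111,near_bolt_knob=111,mill=0)
for q,z in Z.items():
    for l in ctrl.landmark_of(q,c)[:2]: print(q,np.round(l["point"]),round(l["score"],2),np.round(at_z(c,l["point"],z),1))
save(c,"w1.png",(0,0,512,384,1.5)); print(ctrl.sense()["eef_pos"])
E
```

```text
rack [273. 169.] 0.9 [474.2 212.2   0. ]
far_notch [269. 205.] 0.93 [508.2 194.   55. ]
near_notch [272. 146.] 0.58 [432.6 221.1  55. ]
near_bolt_knob [352. 156.] 0.7 [461.7 303.3 111. ]
mill [166. 135.] 0.89 [378.2  78.8   0. ]
[441.20729022 199.78912686 299.89335101]
```

View pics/w1.png

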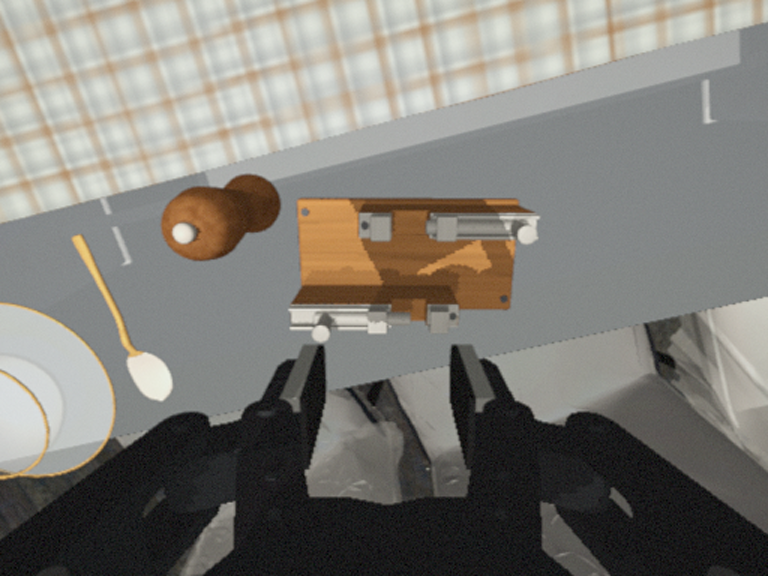

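Wrist view: rack is square to the image. Near bolt's knob is at (527,233), fully drawn back. Far knob is at (321,332) with its rod across the far notch (410,318), so it has to be drawn back. I'll fit the rack pose from these features.

```bash
cat > fit.py <<'E'
from h import *
from scipy.optimize import least_squares
def fit(c,obs):
    def W(p,X): 
        s,k=np.sin(p[2]),np.cos(p[2]);return [p[0]+k*X[0]-s*X[1],p[1]+s*X[0]+k*X[1],X[2]]
    def f(p):
        r=[]
        for px,X in obs:
            X=[X[0],eval(X[1],dict(f=p[3],n=p[4])) if isinstance(X[1],str) else X[1],X[2]]
            r+=list(proj(c,W(p,X))-np.array(px))
        return r
    return least_squares(f,[474,210,-.3,15,0],loss="soft_l1"),W
E
python3 - <<'E'
from fit import *
c=ctrl.capture("wrist")
h=lambda *a:[v/1.5 for v in a]
obs=[(h(404,254.5),[0,0,12]),(h(445,228),[-40,28,87]),(h(376,226),[-40,-25,87]),(h(377,318),[40,-28,87]),(h(442,317),[40,25,87]),
 ((273,169),[0,0,0]),((269,205),[40,0,55]),((272,146),[-40,0,55]),(h(321,332),[40,"-91+f",111]),(h(527,233),[-40,"91-n",111])]
r,W=fit(c,obs);p=r.x;print(p,np.degrees(p[2]),np.round(r.fun,1))
print("farknob",W(p,[40,-91+p[3],111]),"nearknob",W(p,[-40,91-p[4],111]))
k=W(p,[40,-91+p[3],150]);plan(k,p[2]+np.pi/2)
E
```

```text
[ 4.71662081e+02  2.08645390e+02 -3.13466235e-01  2.04658433e+01
  5.18577951e+00] -17.96029229570157 [ 1.  -0.2  0.1 -1.1  1.6  0.2 -1.1  1.7 -2.6  2.3 -3.  -1.3  2.2  0.1
  0.   0.8 -0.  -0.3 -0.  -0.9]
farknob [np.float64(487.9631412503316), np.float64(129.21401944023583), 111] nearknob [np.float64(460.0727486479093), np.float64(302.6122346588884), 111]
shift [-0.0662 -0.0527  0.1499] turn [-0. -0. -0.] t 2.75 pos [441.2 199.8 299.9]
```

>>> send_rows([
  [-0.1,-0.033,-0.0265,0,0,0,0],
  [-0.1,-0.033,-0.0265,0,0,0,0],
  [-0.1,0,0,0.05,0,0,0],
  [-0.1,0,0,0.05,0,0,0],
  [-0.1,0,0,0.05,0,0,0],
  [-0.1,0,0,0.05,0,0,0],
  [-0.1,0,0,0.004,0,0,0],
  [1,0,0,0,0,0,0],
  [1,0,0,0,0,0,0],
  [1,0,0,0,0,0,0],
], squeeze=30)

```text
time_s: 4.0
eef_pos: [488.9, 128.9, 98.0]
ee_rot: [0.002, 0.156, 0.988, 0.0]
force: [-1.1, -0.3, 7.6]
grip_width: 0.139
grip_force: 29.3
```

```bash
python3 - <<'E'
from h import *
c=ctrl.capture("wrist");save(c,"w2.png");s=ctrl.sense();print(s["eef_pos"],s["grip_width"],s["grip_force"],s["force"])
E
```

```text
[488.9076993  128.86532635  97.98643667] 0.1453992433703263 29.275689500500448 [-0.20401648 -1.32736363  6.94571313]
```

View pics/w2.png

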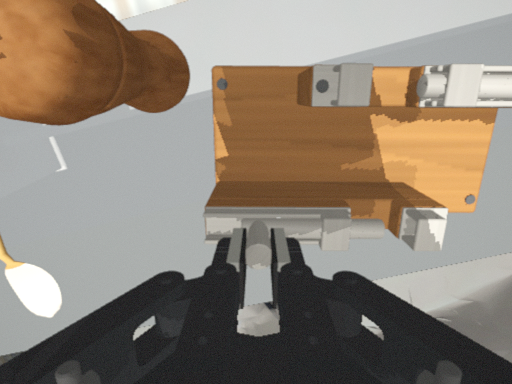

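Knob is held between the pads. Drawing the far bolt back.

>>> send_rows([
  [1,0,-0.004,-0.002,0,0,0],
  [1,0,-0.004,0,0,0,0],
  [1,0,-0.004,0,0,0,0],
  [1,0,-0.004,0,0,0,0],
  [1,0,-0.003,0,0,0,0],
  [1,0,-0.001,0,0,0,0],
  [1,0,-0.001,0,0,0,0],
  [1,0,0,0,0,0,0],
  [1,0,0,0,0,0,0],
  [1,0,0,0,0,0,0],
])

```text
time_s: 5.3
eef_pos: [482.6, 110.3, 98.3]
ee_rot: [0.002, 0.157, 0.988, 0.002]
force: [9.8, 11.2, -11.4]
grip_width: 0.139
grip_force: 30.2
```

```bash
python3 - <<'E'
from h import *
s=ctrl.sense();p=[471.7,208.6];k=np.array([np.cos(-.3135),np.sin(-.3135)])
print(s["eef_pos"],s["force"],(s["eef_pos"][:2]-p)@k,(s["eef_pos"][:2]-p)@[-k[1],k[0]])
E
```

```text
[482.64319937 110.29708818  98.28541905] [  9.80135715  11.17640902 -11.44038388] 40.72545616566774 -90.13685874930043
```

Bolt came to its stop (about 11 N). Release, rise and go to the fork.

```bash
python3 - <<'E'
from h import *
plan([520,-364,230],np.pi/2)
E
```

```text
shift [-0.1827 -0.4389 -0.1331] turn [ 0.004  0.004 -0.315] t 5.3 pos [482.6 110.3  98.3]
```

>>> send_rows([
  [-0.1,0,0.001,0,0,0,0],
  [-0.1,0,0,0,0,0,0],
  [-0.1,0,0,-0.055,0,0,0],
  [-0.1,0,0,-0.055,0,0,0],
  [-0.1,-0.0183,-0.0439,-0.0231,0,0,0],
  [-0.1,-0.0183,-0.0439,0,0,0,0],
  [-0.1,-0.0183,-0.0439,0,0,0,0],
  [-0.1,-0.0183,-0.0439,0,0,0,0],
  [-0.1,-0.0183,-0.0439,0,0,0,0],
  [-0.1,-0.0183,-0.0439,0,0,0,0],
])

```text
time_s: 6.55
eef_pos: [504.4, -176.3, 231.5]
ee_rot: [0.0, 0.156, 0.988, -0.0]
force: [1.4, 0.6, 0.5]
grip_width: 0.551
grip_force: 0.0
```

>>> send_rows([
  [-0.1,-0.0183,-0.0439,0,0,0,0],
  [-0.1,-0.0183,-0.0439,0,0,0,0],
  [-0.1,-0.0183,-0.0439,0,0,0,0],
  [-0.1,-0.0183,-0.0439,0,0,0,0],
  [-0.1,0,0,0,0,0,-0.157],
  [-0.1,0,0,0,0,0,-0.157],
  [-0.1,0,0,0,0,0,0],
  [-0.1,0,0,0,0,0,0],
  [-0.1,0,0,0,0,0,0],
  [-0.1,0,0,0,0,0,0],
])

```text
time_s: 7.8
eef_pos: [520.1, -364.2, 231.1]
ee_rot: [0.0, 0.0, 1.0, -0.0]
force: [-0.0, -0.5, -0.2]
grip_width: 0.554
grip_force: 0.0
```

```bash
python3 - <<'E'
from h import *
c=ctrl.capture("wrist");print(ctrl.sense()["eef_pos"])
for l in ctrl.landmark_of("fork",c)[:2]: print(l,at_z(c,l["point"],0))
for l in ctrl.boxes_of("fork",c)[:2]: print(l)
save(c,"w3.png",(0,0,512,384,1.5))
E
```

```text
[ 520.12766129 -364.17746917  231.05442404]
{'point': [253.3, 155.2], 'score': 0.96} [ 514.72272347 -370.3828636     0.        ]
{'extent': [242.3, 75.6, 21.4, 149.5], 'score': 0.66}
{'extent': [286.0, 33.8, 177.2, 188.1], 'score': 0.53}
```

View pics/w3.png

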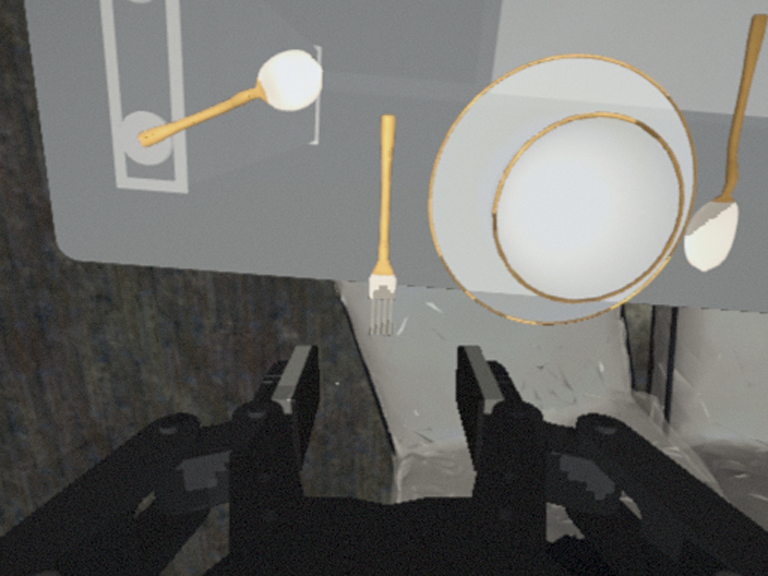

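Fork: handle end (388,116), tine tips (380,335), tines beyond the table edge. The handle middle at about (384,226) lies on the table.

```bash
python3 - <<'E'
from h import *
c=ctrl.capture("wrist")
a=at_z(c,[388/1.5,116/1.5],6);b=at_z(c,[380/1.5,335/1.5],6);m=(a+b)/2;yaw=np.arctan2(*(b-a)[1::-1])
print(a,b,np.linalg.norm(b-a),m,yaw, at_z(c,[384/1.5,276/1.5],0))
plan([m[0],m[1],3],yaw+np.pi/2)
E
```

```text
[ 423.19515315 -363.75919517    6.        ] [ 604.69668257 -370.65978275    6.        ] 181.6326603099178 [ 513.94591786 -367.20948896    6.        ] -0.03800114301206475 [ 552.31112033 -367.07898616    0.        ]
shift [ 0.0062 -0.003   0.228 ] turn [ 0.    -0.     0.038] t 8.0 pos [ 520.1 -364.2  231. ]
```

>>> send_rows([
  [0.25,0.006,-0.003,0,0,0,0.038],
  [0.25,0,0,0.05,0,0,0],
  [0.25,0,0,0.05,0,0,0],
  [0.25,0,0,0.05,0,0,0],
  [0.25,0,0,0.04,0,0,0],
  [0.25,0,0,0.02,0,0,0],
  [0.25,0,0,0.01,0,0,0],
  [0.25,0,0,0.007,0,0,0],
  [0.25,0,0,0,0,0,0],
  [0.25,0,0,0,0,0,0],
])

```text
time_s: 9.25
eef_pos: [514.5, -367.6, 4.9]
ee_rot: [0.001, 0.019, 1.0, -0.001]
force: [1.0, -0.5, -0.1]
grip_width: 0.373
grip_force: 0.0
```

>>> send_rows([
  [1,0,0,0,0,0,0],
  [1,0,0,0,0,0,0],
  [1,0,0,0,0,0,0],
  [1,0,0,0,0,0,0],
  [1,0,0,-0.01,0,0,0],
  [1,0,0,-0.03,0,0,0],
  [1,0,0,-0.05,0,0,0],
  [1,0,0,-0.05,0,0,0],
  [1,0,0,-0.05,0,0,0],
  [1,0,0,0,0,0,0],
], squeeze=40)

```text
time_s: 10.5
eef_pos: [515.1, -368.1, 198.7]
ee_rot: [0.003, 0.019, 1.0, -0.003]
force: [0.1, 0.7, 0.1]
grip_width: 0.197
grip_force: 39.6
```

```bash
python3 - <<'E'
from h import *
c=ctrl.capture("wrist");save(c,"w4.png",(0,0,512,384,1.5));s=ctrl.sense();print(s["eef_pos"],s["grip_width"],s["grip_force"],s["force"],s["wrist_torque"])
E
```

```text
[ 514.40989142 -367.43244038  195.73101008] 0.19872233483931936 39.55167353153229 [-0.32569133 -0.33134656 -1.26570477] [-0.00160415 -0.04866683  0.02157999]
```

View pics/w4.png

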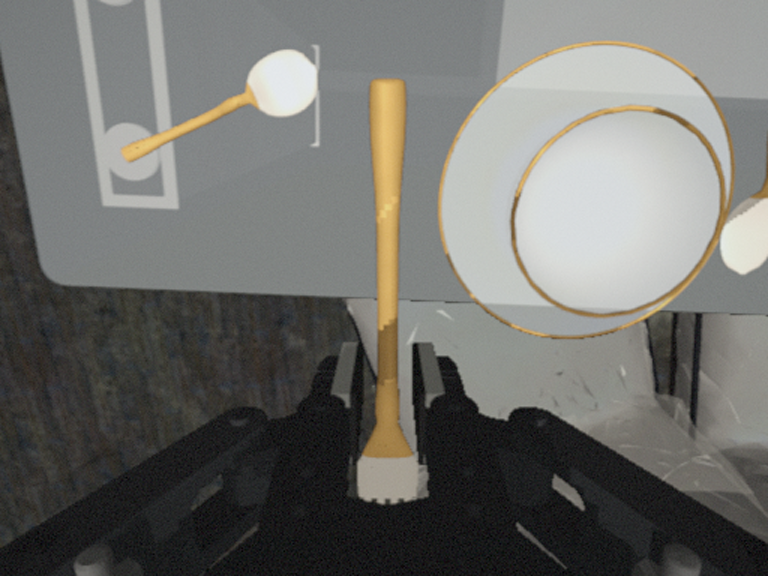

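```bash
python3 - <<'E'
from h import *
c=ctrl.capture("wrist");e=ctrl.sense()["eef_pos"]
for dz in(-10,-5,0,5,10,15):
    print(dz,proj(c,[e[0]-91,e[1]+3.4,e[2]+1+dz])*1.5)
plan([472,208.5,240],-.3135+np.pi/2)
E
```

```text
-10 [389.53097671  87.36296768]
-5 [389.59162059  85.27082485]
0 [389.65667234  83.02661535]
5 [389.72663068  80.61313456]
10 [389.80207247  78.01048081]
15 [389.88366873  75.19550528]
shift [ 0.0637  0.5735 -0.046 ] turn [ 0.    -0.     0.276] t 10.6 pos [ 513.9 -367.   193.9]
```

>>> send_rows([
  [1,0,0,-0.046,0,0,0],
  [1,0.0053,0.0478,0,0,0,0],
  [1,0.0053,0.0478,0,0,0,0],
  [1,0.0053,0.0478,0,0,0,0],
  [1,0.0053,0.0478,0,0,0,0],
  [1,0.0053,0.0478,0,0,0,0],
  [1,0.0053,0.0478,0,0,0,0],
  [1,0.0053,0.0478,0,0,0,0],
  [1,0.0053,0.0478,0,0,0,0],
  [1,0.0053,0.0478,0,0,0,0],
])

```text
time_s: 11.85
eef_pos: [481.8, 66.0, 238.6]
ee_rot: [-0.001, 0.019, 1.0, 0.0]
force: [-0.1, 0.5, -1.1]
grip_width: 0.2
grip_force: 39.6
```

>>> send_rows([
  [1,0.0053,0.0478,0,0,0,0],
  [1,0.0053,0.0478,0,0,0,0],
  [1,0.0053,0.0478,0,0,0,0],
  [1,0,0,0,0,0,0.138],
  [1,0,0,0,0,0,0.138],
  [1,0,0,0,0,0,0],
  [1,0,0,0,0,0,0],
  [1,0,0,0,0,0,0],
  [1,0,0,0,0,0,0],
  [1,0,0,0,0,0,0],
])

```text
time_s: 13.1
eef_pos: [472.2, 208.3, 240.0]
ee_rot: [-0.0, 0.156, 0.988, -0.0]
force: [-0.4, -0.3, -0.5]
grip_width: 0.199
grip_force: 39.6
```

```bash
python3 - <<'E'
from h import *
plan([472,208.5,100],-.3135+np.pi/2)
c=ctrl.capture("wrist");s=ctrl.sense();print(s["grip_width"],s["grip_force"])
W=lambda X:[471.7+np.cos(-.3135)*X[0]-np.sin(-.3135)*X[1],208.6+np.sin(-.3135)*X[0]+np.cos(-.3135)*X[1],X[2]]
im=c["img"][:,:,::-1].copy()
for X in([-51,15,69],[-51,-15,69],[-29,15,69],[-29,-15,69],[-51,15,55],[-51,-15,55],[-40,91,111],[40,-91,111],[40,25,87],[-40,-25,87]):
    q=proj(c,W(X));cv2.circle(im,tuple(int(v) for v in np.round(q)),1,(0,255,0),-1)
cv2.imwrite("pics/w5.png",cv2.resize(im,(768,576)))
E
```

```text
shift [3.0e-04 1.0e-04 1.4e-01] turn [-0. -0. -0.] t 13.1 pos [472.2 208.3 240. ]
0.2007786724855671 39.58065569400787
```

View pics/w5.png

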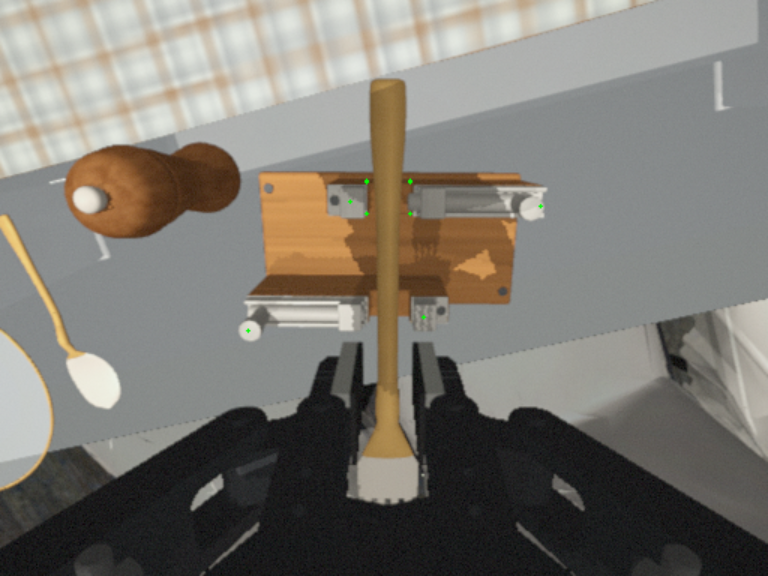

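Fork is aligned with the notches (367–410 px, fork centre 388). The near bolt seems only about 5 mm out, its tip just at the notch edge at (410,201). That leaves about 3 mm clearance, so I'll lower and watch the force.

>>> send_rows([
  [1,0,0,0.05,0,0,0],
  [1,0,0,0.05,0,0,0],
  [1,0,0,0.03,0,0,0],
  [1,0,0,0.01,0,0,0],
  [1,0,0,0.01,0,0,0],
  [1,0,0,0.01,0,0,0],
  [1,0,0,0.008,0,0,0],
  [1,0,0,0,0,0,0],
  [1,0,0,0,0,0,0],
  [1,0,0,0,0,0,0],
])

```text
time_s: 14.4
eef_pos: [472.4, 208.4, 72.3]
ee_rot: [0.0, 0.156, 0.988, 0.0]
force: [0.4, 0.9, -0.2]
grip_width: 0.2
grip_force: 39.6
```

>>> send_rows([
  [1,0,0,0.004,0,0,0],
  [1,0,0,0.004,0,0,0],
  [1,0,0,0.003,0,0,0],
  [1,0,0,0,0,0,0],
  [1,0,0,0,0,0,0],
  [1,0,0,0,0,0,0],
  [1,0,0,0,0,0,0],
  [1,0,0,0,0,0,0],
  [1,0,0,0,0,0,0],
  [1,0,0,0,0,0,0],
])

```text
time_s: 15.65
eef_pos: [472.2, 208.4, 61.0]
ee_rot: [0.0, 0.156, 0.988, -0.0]
force: [-0.4, -0.3, -0.2]
grip_width: 0.199
grip_force: 39.6
```

>>> send_rows([
  [1,0,0,0.001,0,0,0],
  [1,0,0,0,0,0,0],
  [0.3,0,0,0,0,0,0],
  [0.3,0,0,0,0,0,0],
  [0.3,0,0,0,0,0,0],
  [0.1,0,0,-0.02,0,0,0],
  [0.1,0,0,-0.05,0,0,0],
  [0.1,0,0,-0.05,0,0,0],
  [0,0,0,-0.06,0,0,0],
  [0,0,0,0,0,0,0],
])

```text
time_s: 16.9
eef_pos: [473.8, 208.7, 244.3]
ee_rot: [0.004, 0.156, 0.988, 0.001]
force: [-0.5, 0.4, -0.7]
grip_width: 0.501
grip_force: 0.0
```

```bash
python3 - <<'E'
from h import *
c=ctrl.capture("wrist");print(ctrl.sense()["eef_pos"])
yw=-.3135
W=lambda X:[471.7+np.cos(yw)*X[0]-np.sin(yw)*X[1],208.6+np.sin(yw)*X[0]+np.cos(yw)*X[1],X[2]]
for q,z in(("near_bolt_knob",111),("far_bolt_knob",111),("fork",55)):
    for l in ctrl.landmark_of(q,c)[:1]:
        g=at_z(c,l["point"],z);d=g[:2]-[471.7,208.6];print(q,l,[np.cos(yw)*d[0]+np.sin(yw)*d[1],-np.sin(yw)*d[0]+np.cos(yw)*d[1]])
P=W([-40,86,95]);plan(P,yw+np.pi/2)
save(c,"w6.png",(0,0,512,384,1.5))
E
```

```text
[472.73480686 208.48390003 241.49020001]
near_bolt_knob {'point': [351.6, 134.1], 'score': 0.87} [np.float64(-39.516747805221215), np.float64(86.03980727192759)]
far_bolt_knob {'point': [164.7, 214.8], 'score': 0.81} [np.float64(39.06974631813435), np.float64(-90.83275700348089)]
fork {'point': [253.6, 162.3], 'score': 0.77} [np.float64(-1.4702716401110338), np.float64(-3.7375808242800868)]
shift [0.0398 0.0865 0.1436] turn [-0.001 -0.002 -0.   ] t 17.1 pos [471.7 208.3 238.6]
```

View pics/w6.png

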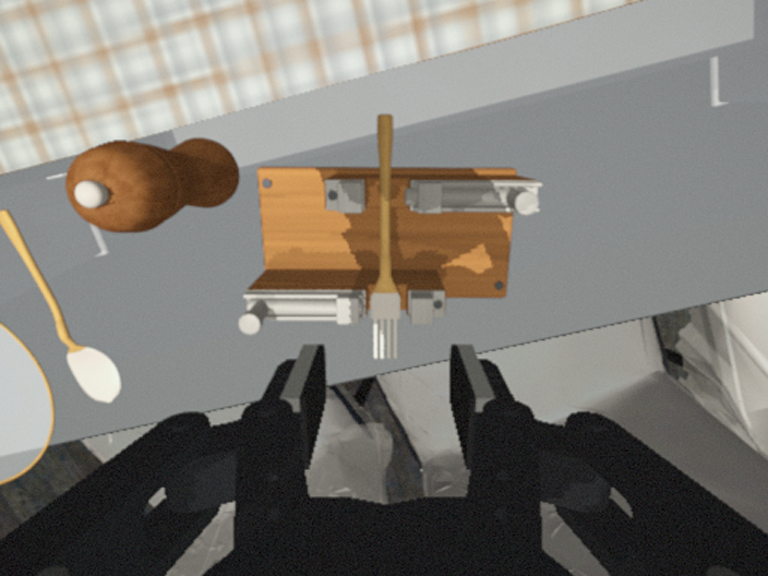

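Fork lies in both notches (far notch at (385,300), near at (385,200)). Now the near bolt: its knob stands at rack y ≈ 86, so v ≈ 5 mm.

>>> send_rows([
  [-0.1,0.02,0.0433,0,0,0,0],
  [-0.1,0.0198,0.0432,0,0,0,0],
  [-0.1,0,0,0.05,0,0,0],
  [-0.1,0,0,0.05,0,0,0],
  [-0.1,0,0,0.03,0,0,0],
  [-0.1,0,0,0.011,0,0,0],
  [-0.1,0,0,0,0,0,0],
  [1,0,0,0,0,0,0],
  [1,0,0,0,0,0,0],
  [1,0,0,0,0,0,0],
], squeeze=30)

```text
time_s: 18.35
eef_pos: [461.5, 303.0, 100.1]
ee_rot: [0.001, 0.156, 0.988, 0.0]
force: [-0.5, -0.2, 6.1]
grip_width: 0.143
grip_force: 29.4
```

>>> send_rows([
  [1,0,-0.005,0,0,0,0],
  [1,0,-0.006,0,0,0,0],
  [1,0,-0.006,0,0,0,0],
  [1,0,-0.006,0,0,0,0],
  [1,0,-0.006,0,0,0,0],
  [1,0,-0.006,0,0,0,0],
  [1,0,-0.003,0,0,0,0],
  [1,0,-0.002,0,0,0,0],
  [1,0,0,0,0,0,0],
  [1,0,0,0,0,0,0],
])

```text
time_s: 19.6
eef_pos: [449.1, 265.3, 100.1]
ee_rot: [0.001, 0.156, 0.988, 0.001]
force: [-1.6, 1.4, 6.2]
grip_width: 0.144
grip_force: 29.5
```

```bash
cat >> h.py <<'E'
def rackpos():
    s=ctrl.sense();yw=-.3135;d=s["eef_pos"][:2]-[471.7,208.6];k=np.array([np.cos(yw),np.sin(yw)])
    n=np.array([-k[1],k[0]]);print("rack xy",d@k,d@n,"F",s["force"][:2]@k,s["force"][:2]@n,s["force"][2],s["grip_width"],s["grip_force"])
E
python3 -c "
from h import *
rackpos()"
```

```text
rack xy -38.95853924070337 46.93636951529761 F -1.9548372718243852 0.8058047370256785 6.218948404989508 0.14354025956584504 29.463082391303033
```

>>> send_rows([
  [1,0,-0.001,0,0,0,0],
  [1,0,-0.001,0,0,0,0],
  [1,0,-0.001,0,0,0,0],
  [1,0,0,0,0,0,0],
  [1,0,0,0,0,0,0],
  [1,0,0,0,0,0,0],
  [1,0,0,0,0,0,0],
  [1,0,0,0,0,0,0],
  [1,0,0,0,0,0,0],
  [1,0,0,0,0,0,0],
])

```text
time_s: 20.85
eef_pos: [449.0, 264.6, 100.2]
ee_rot: [0.002, 0.157, 0.988, 0.003]
force: [2.4, 14.2, 0.2]
grip_width: 0.144
grip_force: 29.4
```

```bash
python3 -c "
from h import *
rackpos()"
```

```text
rack xy -38.90001613928739 46.232611079732806 F -2.1525221385088344 14.28040870672616 0.2120665454669946 0.1436113681599422 29.37762361834757
```

Near bolt is on its stop (14 N). Now the far bolt.

>>> send_rows([
  [-0.1,0,0.002,0,0,0,0],
  [-0.1,0,0,0,0,0,0],
  [-0.1,0,0,0,0,0,0],
  [-0.1,0,0,-0.04,0,0,0],
  [-0.1,0,0,-0.04,0,0,0],
  [-0.1,-0.026,-0.0453,0,0,0,0],
  [-0.1,-0.026,-0.0453,0,0,0,0],
  [-0.1,-0.026,-0.0453,0,0,0,0],
  [-0.1,0,0,0,0,0,0],
  [-0.1,0,0,0,0,0,0],
])

```text
time_s: 22.1
eef_pos: [480.5, 110.9, 179.0]
ee_rot: [-0.0, 0.156, 0.988, 0.0]
force: [-0.2, 0.5, 0.0]
grip_width: 0.551
grip_force: 0.0
```

```bash
python3 -c "
from h import *
rackpos(); yw=-.3135
plan([471.7+np.cos(yw)*40+np.sin(yw)*90.1,208.6+np.sin(yw)*40-np.cos(yw)*90.1,98],yw+np.pi/2)"
```

```text
rack xy 38.50341697144009 -90.25194860902243 F -0.3773950976975613 0.3600488653944137 0.04394233070523742 0.5514949312311721 0.0
shift [-0.0015  0.0001  0.081 ] turn [ 0.    -0.    -0.001] t 22.1 pos [480.5 110.9 179. ]
```

>>> send_rows([
  [-0.1,-0.0015,0,0.03,0,0,0],
  [-0.1,0,0,0.03,0,0,0],
  [-0.1,0,0,0.015,0,0,0],
  [-0.1,0,0,0.005,0,0,0],
  [-0.1,0,0,0,0,0,0],
  [-0.1,0,0,0,0,0,0],
  [1,0,0,0,0,0,0],
  [1,0,0,0,0,0,0],
  [1,0,0,0,0,0,0],
  [1,0,0,0,0,0,0],
])

```text
time_s: 23.35
eef_pos: [482.4, 110.6, 99.4]
ee_rot: [0.001, 0.156, 0.988, 0.001]
force: [0.5, 5.2, 4.3]
grip_width: 0.14
grip_force: 29.3
```

>>> send_rows([
  [1,0,0.005,0,0,0,0],
  [1,0,0.006,0,0,0,0],
  [1,0,0.006,0,0,0,0],
  [1,0,0.006,0,0,0,0],
  [1,0,0.006,0,0,0,0],
  [1,0,0.006,0,0,0,0],
  [1,0,0.006,0,0,0,0],
  [1,0,0.003,0,0,0,0],
  [1,0,0,0,0,0,0],
  [1,0,0,0,0,0,0],
])

```text
time_s: 24.6
eef_pos: [496.0, 152.0, 99.4]
ee_rot: [0.001, 0.156, 0.988, -0.0]
force: [-0.6, 0.4, 5.5]
grip_width: 0.149
grip_force: 29.5
```

>>> send_rows([
  [1,0,0.001,0,0,0,0],
  [1,0,0.001,0,0,0,0],
  [1,0,0.001,0,0,0,0],
  [1,0,0.001,0,0,0,0],
  [1,0,0,0,0,0,0],
  [1,0,0,0,0,0,0],
  [1,0,0,0,0,0,0],
  [1,0,0,0,0,0,0],
  [1,0,0,0,0,0,0],
  [1,0,0,0,0,0,0],
])

```text
time_s: 25.85
eef_pos: [496.9, 154.6, 99.4]
ee_rot: [0.0, 0.156, 0.988, -0.001]
force: [-2.6, -7.1, 7.6]
grip_width: 0.146
grip_force: 29.8
```

```bash
python3 -c "
from h import *
rackpos()"
```

```text
rack xy 40.64024937793681 -43.62606420642876 F -0.2694098571990784 -7.602776905548014 7.559587773284007 0.14642561351396055 29.765345419873483
```

>>> send_rows([
  [-0.1,0,-0.001,0,0,0,0],
  [-0.1,0,0,0,0,0,0],
  [-0.1,0,0,0,0,0,0],
  [-0.1,0,0,-0.05,0,0,0],
  [-0.1,0,0,-0.05,0,0,0],
  [-0.1,0,0.02,-0.05,0,0,0],
  [-0.1,0,0.02,0,0,0,0],
  [-0.1,0,0,0,0,0,0],
  [-0.1,0,0,0,0,0,0],
  [-0.1,0,0,0,0,0,0],
])

```text
time_s: 27.1
eef_pos: [508.7, 192.3, 248.5]
ee_rot: [-0.0, 0.157, 0.988, -0.0]
force: [-0.4, -0.9, -0.4]
grip_width: 0.553
grip_force: 0.0
```

```bash
python3 - <<'E'
from h import *
c=ctrl.capture("wrist");yw=-.3135
for q,z in(("near_bolt_knob",111),("far_bolt_knob",111),("fork",55)):
    for l in ctrl.landmark_of(q,c)[:1]:
        g=at_z(c,l["point"],z);d=g[:2]-[471.7,208.6];print(q,l,[np.cos(yw)*d[0]+np.sin(yw)*d[1],-np.sin(yw)*d[0]+np.cos(yw)*d[1]])
save(c,"w7.png",(0,0,512,384,1.5))
E
```

```text
near_bolt_knob {'point': [312.0, 92.6], 'score': 0.58} [np.float64(-38.29013687719828), np.float64(43.475479577586675)]
far_bolt_knob {'point': [215.6, 179.7], 'score': 0.72} [np.float64(41.692698560956934), np.float64(-45.43886198136431)]
fork {'point': [261.1, 131.7], 'score': 0.82} [np.float64(1.7511010617104834), np.float64(-1.08359845212811)]
```

View pics/w7.png

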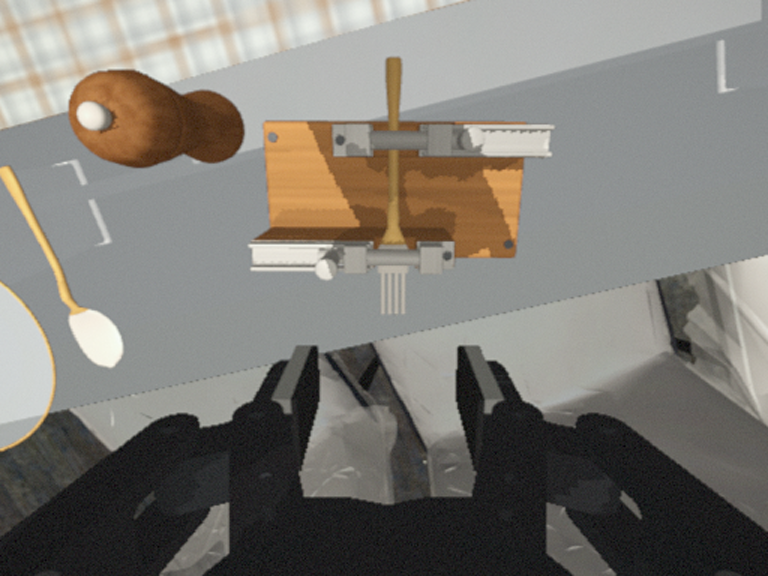

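Both rods cross the fork into their keepers, near rod at (400,140) and far rod at (395,257). The fork is centred and the mill is undisturbed.

```bash
python3 -c "
from rig import ctrl
print(ctrl.finish_job())"
```

```text
the job is handed in; nothing more can be done
None
```

The fork lies centred in both notches with both bolts pushed fully home against their stops across it, the gripper is clear, and the job is handed in; no verdict came back.

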